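# Fetch the dimmer board from behind the parts tubes and clip it into the test stand

## Robot

A 6-joint arm with a two-finger parallel gripper is mounted at the origin on the work surface. World frame = base frame: x ahead of the robot, y to its left, z up, the work surface at z = 0. Lengths are in m, angles in degrees, forces in N, time in s.
With the tool pointing down it reaches from about 0.275 to 0.85 m from the base axis. Payload 19 kg.
Tool frame: the origin (TCP) lies midway between the tips of the shut fingers; the grasp point (between the pads) lies 19 mm behind it; z points along the fingers, y is the direction in which the jaws open and shut (so a half turn about z gives the same grasp; the last joint's range is limited). The gripper opens to 85 mm and grips with 20 to 120 N. Pads are 22 mm wide; open, the fingers measure 114 mm over their backs; the gripper's body (76 mm by 85 mm) begins 54 mm behind the grasp point. The pads swing forward as they close: fully open they stand 13 mm farther back than shut.
Start: joints at [-83.251, 8.623, 82.357, -0, 89.026, -7.678], TCP at [0.143, -0.557, 0.231] pointing down, gripper open.
Joint ranges: [-160.23, 160.23], [-39.13, 120.54], [6.94, 153.29], [-79.49, 259.48], [9.18, 160.14], [-161.06, 161.06]. Speed limits (degrees/s): [108.29, 108.29, 127.2, 172.46, 172.46, 172.46].

## Interface

Orientations are given as a 3x3 rotation matrix whose columns are the frame's x, y, z axes.
In Python, from bench import r, jaws, sensors, vision, finish_job gives the robot as it stands. Calls block until the motion is done:
- r.move_pose(position, orientation): joint-space move of the TCP to a pose.
- r.move_straight(position, feed=0.15, orientation=None, f_stop=None): straight line of the TCP; orientation=None keeps the orientation; feed is the mean speed in m/s. With f_stop (N) it stops when the force on the tool has changed by that much, and returns True; else False.
- r.move_joints(angles): joint-space move.
- jaws.ungrasp() and jaws.grasp(): open the fingers fully, or close them until they stop; the grip force is fixed at half the most.
- r.wait(seconds).
- r.solve_ik(position, orientation): joint angles nearest the present ones, or None.
- sensors.get_obs(): the state.
- vision.grab_frame(name): name is "scene" or "top"; returns (picture, depth): 400x640x3 uint8, red, green, blue; 400x640 float32, m along the optical axis (not along the pixel's ray), 0 where there is no reading.
- vision.calibration(name): a dict with "fx", "fy", "cx", "cy" (pixels), "origin" and "attitude" of the camera in the world. Camera axes: x right, y up, looking along -z (the intrinsics and any distortion apply to the point x, -y, -z); pixel columns grow to the right and rows downward; lengths in m; the calibration is good to about 2 mm. A picture is of the moment at which its call begins. calibration takes no time and is no camera call.
A pose or a line that the arm cannot do raises r.Unreachable and nothing moves.
- finish_job(): hands the job in, once; it reports no verdict.
Trained networks look in the newest picture that a camera, given by its name, has taken for a name from the list of things; names that differ only in an ending like _2 or _b are one class to them, and where a whole thing is asked for, a point or a joint stands for the part that bears it (a point fixed in the world has none). Each returns a list of dicts, best first, with "conf" (0 to 1); they miss things now and then, are a little off and sometimes report something else, mostly with a low value. They report only what shows in the picture. A call takes as long as a camera call. They do not tell look-alikes from the thing itself.
- vision.silhouettes(target, camera): "mask" (400x640 bool, what is visible of it) and "bbox" ([left, top, right, bottom] in pixels, round what is visible of it).
The state is a dict: "time_s": time; "qpos": joint angles; "joint_velocities": joint speeds; "joint_efforts": joint torques, N m; "tool_pos": TCP position; "ee_rot": TCP orientation; "force": force on the tool from outside, world axes, zero at the start; "moment": the same for the moment, N m; "finger_gap": finger opening in m.
Only numpy, scipy, OpenCV 4.12 (cv2) and the standard library are available. Lean on these libraries where they do the work, as an engineer would, in place of code of your own. Each camera call takes 0.05 s, during which the arm holds its last target.

## Task

On the repair bench the lamp's green dimmer board stands in the storage rack behind three parts tubes. Stand all three tubes upright in the orange tray before you touch the board, then take the board and press its brass lower edge, centred and upright, fully home into the sprung clip of the test stand. Only then put the tubes back, each standing upright on the disc of its lid's colour and not overhanging it; tip nothing over and leave the phone where it lies.

Things in the scene. Friction and masses are not known exactly. Their poses are not given: they have to be found in the camera images.
- tube_red_center (a point): Upright parts tube, white with a red lid and red stripe: a rigid closed cylinder 38 mm in diameter and 110 mm tall, about 100 g. The point is on its axis, half-way up (55 mm above its foot); z along its axis. It starts on the disc of its own colour.
- tube_yellow_center (a point): Upright parts tube, white with a yellow lid and yellow stripe: a rigid closed cylinder 38 mm in diameter and 110 mm tall, about 100 g. The point is on its axis, half-way up (55 mm above its foot); z along its axis. It starts on the disc of its own colour.
- tube_blue_center (a point): Upright parts tube, white with a blue lid and blue stripe: a rigid closed cylinder 38 mm in diameter and 110 mm tall, about 100 g. The point is on its axis, half-way up (55 mm above its foot); z along its axis. It starts on the disc of its own colour.
- disc_red: Red disc, 60 mm in diameter and 2 mm thick, fixed on the grey base plate of the storage rack: the place of the red-lidded tube. Origin: centre of its underside, 8 mm above the table. The three discs lie in a row along their y, 66 mm apart; the board's slot runs along y, 71 mm behind the row (towards their +x).
- disc_yellow: Yellow disc, 60 mm in diameter and 2 mm thick, fixed on the grey base plate of the storage rack: the place of the yellow-lidded tube. Origin: centre of its underside, 8 mm above the table. The three discs lie in a row along their y, 66 mm apart; the board's slot runs along y, 71 mm behind the row (towards their +x).
- disc_blue: Blue disc, 60 mm in diameter and 2 mm thick, fixed on the grey base plate of the storage rack: the place of the blue-lidded tube. Origin: centre of its underside, 8 mm above the table. The three discs lie in a row along their y, 66 mm apart; the board's slot runs along y, 71 mm behind the row (towards their +x).
- board_center (a point): Green board on edge in a slot behind the tubes: 4 mm thick (x), 60 wide (y), 70 tall (z, up), 80 g, brass lower edge. Point: its centre, 35 mm above the lower edge. Grip: the black block on both faces, 16 mm thick (x), 36 wide (y), 36 tall, centred 17 mm above the point, top level with the board's. Starts with its lower edge 8 mm above the table, slot 18 mm deep, 5.6 wide: lifts straight out.
- tray: Orange clearing tray, fixed: 125 mm (its x) by 215 mm (its y), rim 12 mm high, walls and floor 4 mm thick. Origin: centre of its underside, at table level. It holds the three tubes side by side along y.
- clip_seat (a point): Clip floor's centre on the fixed black test stand (100x120 mm), 12 mm above the table, z up. Two sprung aluminium jaws 50 mm long (y) close across x; flared mouth about 10 mm wide, 24 mm above this point; nothing on the stand is higher. The board's lower edge goes straight down between them, faces along y, either way round; jaws part (5 to 20 N) and hold it. Home: edge on this point.
- phone: Black phone lying flat, 72 by 150 by 9 mm, 180 g, loose; origin at the centre of its underside. Not to be shifted.
Not all that is in view belongs to the job. Of the things that look like the part that bears board_center, the smaller one is meant.

How it is judged (in metres and radians):
On the way, in this order (a step that is already met when the one before it is completed fails the run):
1. all three tubes stand released in the tray, the board still in its slot (x of tube_red_center in the frame of tray between -0.055 and 0.055 m and y of tube_red_center in the frame of tray between -0.1 and 0.1 m and height (world z) of each of tube_red_center, tube_yellow_center, tube_blue_center below 0.066 m and angle between each of tube_red_center, tube_yellow_center, tube_blue_center's own z axis and vertical below 0.15 rad and contact force between each of tube_red, tube_yellow, tube_blue and the fingers below 0.1 N and x of tube_yellow_center in the frame of tray between -0.055 and 0.055 m and y of tube_yellow_center in the frame of tray between -0.1 and 0.1 m and x of tube_blue_center in the frame of tray between -0.055 and 0.055 m and y of tube_blue_center in the frame of tray between -0.1 and 0.1 m and distance of board_center from where it was at the start of the episode below 0.015 m), for 0.2 s.
2. the board is pressed fully home in the clip while the tubes stand in the tray (x of tube_red_center in the frame of tray between -0.055 and 0.055 m and y of tube_red_center in the frame of tray between -0.1 and 0.1 m and height (world z) of each of tube_red_center, tube_yellow_center, tube_blue_center below 0.066 m and angle between each of tube_red_center, tube_yellow_center, tube_blue_center's own z axis and vertical below 0.15 rad and contact force between each of tube_red, tube_yellow, tube_blue and the fingers below 0.1 N and x of tube_yellow_center in the frame of tray between -0.055 and 0.055 m and y of tube_yellow_center in the frame of tray between -0.1 and 0.1 m and x of tube_blue_center in the frame of tray between -0.055 and 0.055 m and y of tube_blue_center in the frame of tray between -0.1 and 0.1 m and x of board_center in the frame of clip_seat between -0.005 and 0.005 m and y of board_center in the frame of clip_seat between -0.012 and 0.012 m and z of board_center in the frame of clip_seat below 0.039 m and angle between board_center's own z axis and vertical below 0.12 rad and angle between the x axis of board_center and the x axis of clip_seat, either way round below 0.15 rad), for 0.2 s.
At the end, for the whole second after the job is handed in: Each tube stands upright at rest on the disc of its lid's colour, axis within 13 mm of its centre; the board rests in the clip, lower edge within 4 mm of the seat, within 5 mm across and 12 mm along the clip of its middle, upright within 0.12 rad, in line within 0.15 rad (horizontal distance between tube_red_center and disc_red below 0.013 m and height (world z) of each of tube_red_center, tube_yellow_center, tube_blue_center below 0.072 m and angle between each of tube_red_center, tube_yellow_center, tube_blue_center, board_center's own z axis and vertical below 0.12 rad and linear speed of each of tube_red, tube_yellow, tube_blue, board below 0.02 m/s and horizontal distance between tube_yellow_center and disc_yellow below 0.013 m and horizontal distance between tube_blue_center and disc_blue below 0.013 m and x of board_center in the frame of clip_seat between -0.005 and 0.005 m and y of board_center in the frame of clip_seat between -0.012 and 0.012 m and z of board_center in the frame of clip_seat below 0.039 m and angle between the x axis of board_center and the x axis of clip_seat, either way round below 0.15 rad); the robot touches nothing.
It fails at once if the red tube is tipped over (angle between tube_red_center's own z axis and vertical above 0.8 rad).
It fails at once if the yellow tube is tipped over (angle between tube_yellow_center's own z axis and vertical above 0.8 rad).
It fails at once if the blue tube is tipped over (angle between tube_blue_center's own z axis and vertical above 0.8 rad).
It fails at once if the board is tipped over (angle between board_center's own z axis and vertical above 0.9 rad).
It fails at once if the phone is shifted by more than 30 mm (distance of phone from where it was at the start of the episode above 0.03 m).
It also fails if it takes over 134 s, if anything falls off the work surface, if the arm or the gripper's body presses on something with over 40 N, if the wrist force passes 120 N, or if a joint passes its speed limit or range.

## Working session

There is one attempt and no reset: what is moved stays moved. The work goes in short steps, each a Python script; the robot and the scene stay as the last script left them, time stands still between calls to the robot, and variables do not carry over. Pictures are saved under pics/ and viewed, and the job is handed in when it is done.

```bash
ls; mkdir -p pics; python3 - <<'E'
from bench import r,jaws,sensors,vision
import cv2
for n in("scene","top"):
    p,d=vision.grab_frame(n); cv2.imwrite(f"pics/{n}0.png",p[:,:,::-1]); 
    import numpy as np; np.save(f"pics/{n}0.npy",d)
    print(n,vision.calibration(n))
E
```

```text
pics
scene {'fx': 442.76236867936893, 'fy': 442.76236867936893, 'cx': 322.1597638996893, 'cy': 190.2512629355972, 'origin': array([ 1.28634693, -0.18805942,  0.8971185 ]), 'attitude': array([[ 0.2332333 , -0.73055605,  0.64178664],
       [ 0.97240338,  0.17917061, -0.14943078],
       [-0.00582174,  0.65892773,  0.75218373]])}
top {'fx': 411.53340900486546, 'fy': 411.53340900486546, 'cx': 325.6299208596797, 'cy': 199.88536686049449, 'origin': array([0.41417238, 0.0025996 , 0.99427001]), 'attitude': array([[-0.15269992,  0.96778941, -0.20016591],
       [-0.98826793, -0.15015688,  0.02791786],
       [-0.00303768,  0.2020806 ,  0.97936418]])}
```

View pics/scene0.png

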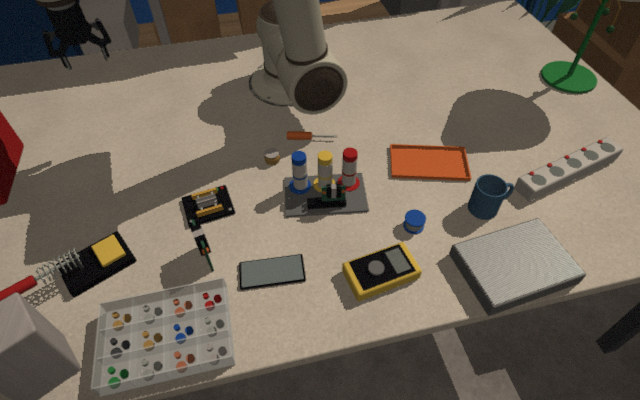

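View pics/top0.png

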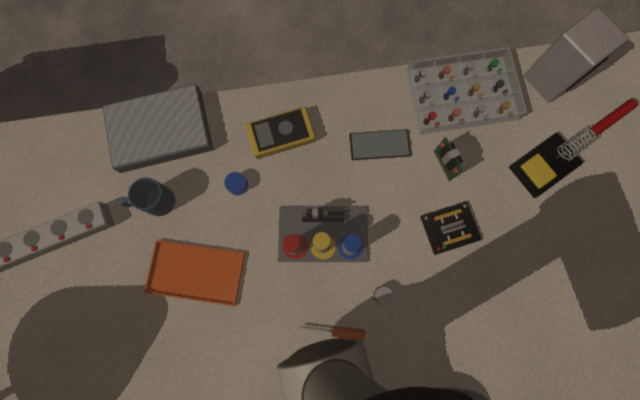

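```bash
cat > h.py <<'E'
import numpy as np,cv2
from bench import r,jaws,sensors,vision
def pts(cam,mask,d):
    c=vision.calibration(cam); v,u=np.nonzero(mask&(d>0)); z=d[v,u]
    p=np.stack([(u-c['cx'])/c['fx']*z,-(v-c['cy'])/c['fy']*z,-z],1)
    return p@np.array(c['attitude']).T+c['origin']
def cloud(cam,d):
    c=vision.calibration(cam); v,u=np.indices(d.shape); z=d
    p=np.stack([(u-c['cx'])/c['fx']*z,-(v-c['cy'])/c['fy']*z,-z],-1)
    return p@np.array(c['attitude']).T+c['origin']
def proj(cam,P):
    c=vision.calibration(cam); q=(np.array(P)-c['origin'])@np.array(c['attitude'])
    return np.stack([c['cx']+c['fx']*q[...,0]/-q[...,2],c['cy']-c['fy']*q[...,1]/-q[...,2]],-1)
E
python3 - <<'E'
from h import *
D={}
for n in("scene","top"):
    p,d=vision.grab_frame(n)
    for t in ["tube_red_center","tube_yellow_center","tube_blue_center","disc_red","disc_yellow","disc_blue","board_center","tray","clip_seat","phone"]:
        for s in vision.silhouettes(t,n)[:3]:
            m=s['mask']; P=pts(n,m,d)
            if len(P)==0: continue
            print(n,t,round(s['conf'],2),s['bbox'],'med',np.median(P,0).round(3),'lo',np.percentile(P,3,axis=0).round(3),'hi',np.percentile(P,97,axis=0).round(3))
    a=p[120:240,170:380] if n=="scene" else p[130:270,260:490]
    cv2.imwrite(f"pics/{n}_crop0.png",cv2.resize(a[:,:,::-1],None,fx=3.4,fy=3.4,interpolation=cv2.INTER_CUBIC))
E
```

```text
scene tube_red_center 0.83 [339.9, 148.1, 360.0, 187.0] med [0.528 0.061 0.08 ] lo [0.499 0.047 0.01 ] hi [0.534 0.082 0.119]
scene tube_yellow_center 0.93 [310.3, 149.3, 334.2, 186.7] med [ 0.522 -0.003  0.08 ] lo [ 0.427 -0.018 -0.002] hi [0.529 0.04  0.12 ]
scene tube_blue_center 0.62 [293.0, 150.9, 305.3, 190.9] med [ 0.508 -0.065  0.08 ] lo [ 0.432 -0.082  0.004] hi [ 0.514 -0.046  0.119]
scene tube_blue_center 0.55 [323.0, 184.2, 347.2, 201.6] med [0.584 0.005 0.059] lo [ 0.574 -0.023  0.025] hi [0.59  0.034 0.078]
scene disc_red 0.4 [336.9, 176.3, 360.5, 189.7] med [0.531 0.069 0.008] lo [0.498 0.038 0.005] hi [0.547 0.092 0.012]
scene disc_yellow 0.61 [314.2, 182.8, 320.0, 194.7] med [ 0.51  -0.023  0.008] lo [ 0.495 -0.028  0.005] hi [ 0.523 -0.019  0.011]
scene disc_blue 0.57 [314.0, 179.3, 334.9, 193.2] med [ 0.51  -0.021  0.008] lo [ 0.49  -0.026  0.005] hi [0.524 0.027 0.011]
scene disc_blue 0.48 [291.8, 180.5, 309.7, 194.1] med [ 0.512 -0.074  0.008] lo [ 0.484 -0.092  0.005] hi [ 0.524 -0.04   0.011]
scene board_center 0.56 [193.5, 222.7, 217.1, 274.2] med [ 0.682 -0.3
[... 970 characters left out ...]
0.6] med [ 0.484 -0.054  0.01 ] lo [ 0.468 -0.093  0.006] hi [ 0.521 -0.038  0.014]
top board_center 0.73 [430.6, 136.4, 461.8, 183.0] med [ 0.657 -0.321  0.08 ] lo [ 0.621 -0.34   0.002] hi [ 0.698 -0.31   0.102]
top board_center 0.49 [302.2, 209.9, 328.9, 220.9] med [0.576 0.004 0.077] lo [ 0.569 -0.02   0.028] hi [0.587 0.029 0.08 ]
top tray 0.61 [143.2, 241.8, 245.1, 305.6] med [0.491 0.308 0.004] lo [0.422 0.207 0.001] hi [0.562 0.41  0.013]
top clip_seat 0.9 [420.5, 201.3, 481.6, 255.7] med [ 0.502 -0.309  0.012] lo [ 0.456 -0.369  0.008] hi [ 0.551 -0.254  0.033]
top clip_seat 0.49 [309.7, 238.7, 337.7, 258.6] med [ 0.492 -0.004  0.01 ] lo [ 0.478 -0.028  0.006] hi [0.517 0.026 0.013]
```

View pics/scene_crop0.png

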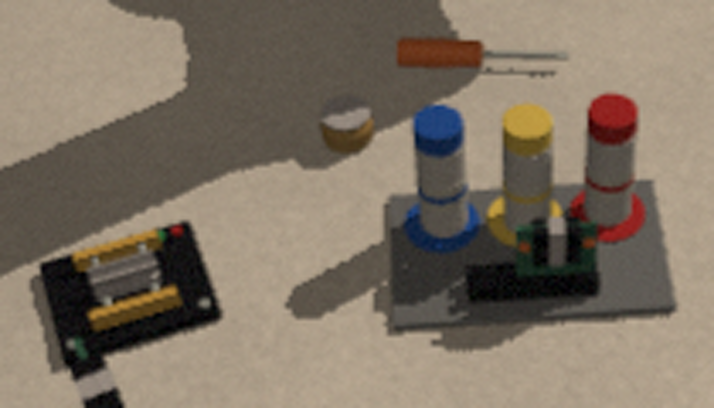

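View pics/top_crop0.png

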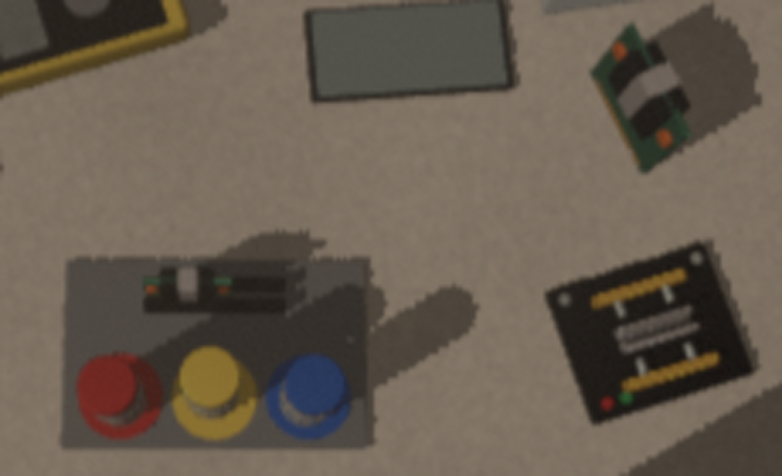

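```bash
python3 - <<'E'
from h import *
from scipy.optimize import least_squares
def rays(n,uv,z):
    c=vision.calibration(n); uv=np.asarray(uv,float)
    q=np.stack([(uv[:,0]-c['cx'])/c['fx'],-(uv[:,1]-c['cy'])/c['fy'],-np.ones(len(uv))],1)@np.array(c['attitude']).T
    return c['origin']+q*((z-c['origin'][2])/q[:,2])[:,None]
for n in("scene","top"):
    p,d=vision.grab_frame(n); C=cloud(n,d); hsv=cv2.cvtColor(p,cv2.COLOR_RGB2HSV)
    X,Y,Z=C[...,0],C[...,1],C[...,2]
    rack=(X>.42)&(X<.62)&(Y>-.12)&(Y<.13)&(d>0)
    lid=rack&(Z>.112)&(Z<.13)
    nl,lab,st,ce=cv2.connectedComponentsWithStats(lid.astype(np.uint8))
    for i in range(1,nl):
        if st[i,4]<30: continue
        m=lab==i; P=C[m]; zz=np.median(P[:,2])
        cn=cv2.findContours(m.astype(np.uint8),0,1)[0][0]
        (cx,cy),rad=cv2.minEnclosingCircle(P[:,:2].astype(np.float32))
        print(n,'lid',hsv[m].mean(0).round(),'mean',P.mean(0).round(4),'enc',round(cx,4),round(cy,4),round(rad,4))
    # discs: saturated, z<0.02
    for nm,lo,hi in(('red',170,190),('yel',15,35),('blu',105,130)):
        H=hsv[...,0].astype(int); H=np.where((H<10)&(nm=='red'),H+180,H)
        m=rack&(Z<.02)&(Z>.004)&(hsv[...,1]>110)&(H>=lo)&(H<=hi)
        P=C[m]; 
        if len(P)<10: print(n,nm,len(P));continue
        (cx,cy),rad=cv2.minEnclosingCircle(P[:,:2].astype(np.float32))
        print(n,'disc',nm,len(P),round(cx,4),round(cy,4),round(rad,4))
    m=rack&(Z>.066)&(Z<.09)&(X>.55)
    P=C[m]; print(n,'board top',len(P),cv2.minAreaRect(P[:,:2].astype(np.float32)),P.mean(0))
    for t,zt,mz in (("clip_seat",.012,None),("tray",.012,None),("phone",.009,None)):
        S=vision.silhouettes(t,n)
        if not S: continue
        m=S[0]['mask'].astype(np.uint8); cn=max(cv2.findContours(m,0,1)[0],key=cv2.contourArea)[:,0]
        R=rays(n,cn,zt); print(n,t,cv2.minAreaRect(R[:,:2].astype(np.float32)))
    m=(X>.42)&(X<.6)&(Y>-.4)&(Y<-.22)&(Z>.028)&(Z<.06)&(d>0)
    P=C[m]; print(n,'jaws',len(P),cv2.minAreaRect(P[:,:2].astype(np.float32)),P[:,2].max(),P.mean(0))
    u,v=(p[180:240,175:245],(175,180)) if n=="scene" else (p[190:265,410:490],(410,190))
    cv2.imwrite(f"pics/{n}_clip.png",cv2.resize(u[:,:,::-1],None,fx=8,fy=8,interpolation=cv2.INTER_CUBIC))
    zc=np.clip((Z-.0)/.1,0,1)*255; 
    a=zc[190:265,410:490] if n=="top" else zc[180:240,175:245]
    cv2.imwrite(f"pics/{n}_clipz.png",cv2.resize(a.astype(np.uint8),None,fx=8,fy=8,interpolation=0))
E
```

```text
scene lid [  5. 195. 131.] mean [0.517  0.0642 0.1174] enc 0.5144 0.0657 0.0204
scene lid [109. 180. 112.] mean [ 0.4972 -0.0644  0.1173] enc 0.4953 -0.0648 0.0196
scene lid [ 22. 165. 169.] mean [ 5.126e-01 -4.000e-04  1.173e-01] enc 0.5111 0.0002 0.0198
scene disc red 119 0.5382 0.0257 0.0745
scene disc yel 82 0.5382 -0.0148 0.0592
scene disc blu 132 0.5375 -0.0298 0.0838
scene board top 141 ((0.5794037580490112, 0.005625078454613686), (0.05767505243420601, 0.020021934062242508), 82.48457336425781) [0.58158995 0.00551911 0.07391258]
scene clip_seat ((0.5104769468307495, -0.310876727104187), (0.10845129191875458, 0.11720114946365356), 7.89782190322876)
scene tray ((0.49832355976104736, 0.30404698848724365), (0.21899452805519104, 0.13583402335643768), 73.02761840820312)
scene phone ((0.7413344979286194, -0.1817406713962555), (0.1492266058921814, 0.07727441191673279), 84.70880889892578)
scene jaws 100 ((0.5070070028305054, -0.3114853799343109), (0.0696050152182579, 0.06150040403008461), 10.274455070495605) 0.03639609590999493 [ 0.50359328 -0.31215134  0.03152635]
top lid [ 22. 162. 13
[... 328 characters left out ...]
65 0.028
top board top 152 ((0.5787304639816284, 0.005585392937064171), (0.05681251361966133, 0.016671903431415558), 80.76293182373047) [0.57798086 0.00561923 0.07696456]
top clip_seat ((0.5029841065406799, -0.31040942668914795), (0.10073213279247284, 0.12268815189599991), 8.516304016113281)
top tray ((0.49096670746803284, 0.3064502477645874), (0.21726568043231964, 0.12507657706737518), 72.77015686035156)
top phone ((0.7369328141212463, -0.18091225624084473), (0.1494147628545761, 0.07254524528980255), 85.2704849243164)
top jaws 161 ((0.5031600594520569, -0.311399906873703), (0.06911908835172653, 0.06467343866825104), 8.764667510986328) 0.0398257811396624 [ 0.50255246 -0.31137876  0.03181247]
```

View pics/top_clip.png

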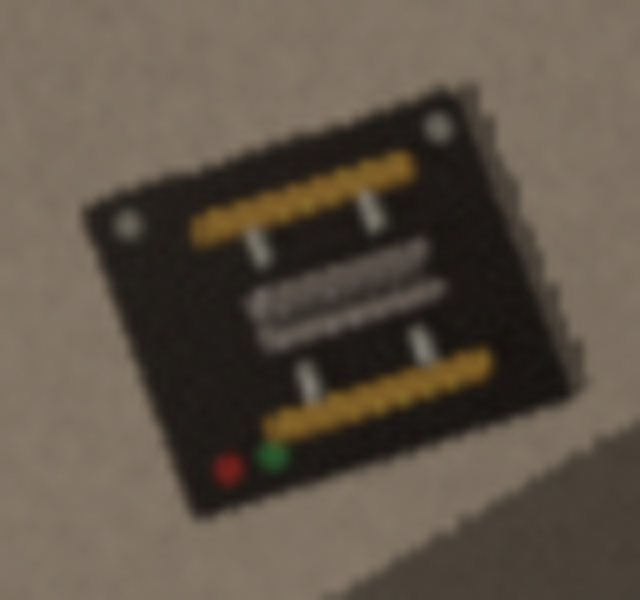

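View pics/scene_clip.png

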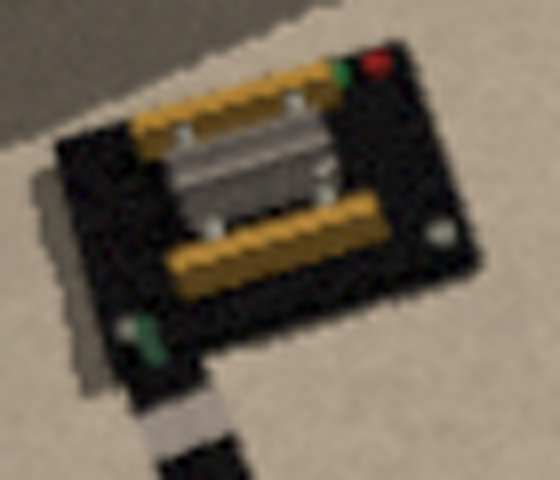

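```bash
cat >> h.py <<'E'
def ori(a):  # jaw (tool y) direction at angle a deg, tool down; pick nearer half turn
    best=None
    for k in (0,180):
        t=np.radians(a+k); y=np.array([np.cos(t),np.sin(t),0]); z=np.array([0,0,-1.]); x=np.cross(y,z)
        yield np.stack([x,y,z],1)
def O(pos,a):
    q0=np.array(sensors.get_obs()['qpos']); c=[]
    for R in ori(a):
        q=r.solve_ik(list(pos),R)
        if q is not None: c.append((np.abs(np.array(q)-q0)[5],R))
    return min(c,key=lambda t:t[0])[1]
def st():
    o=sensors.get_obs(); print('t',round(o['time_s'],2),'pos',np.round(o['tool_pos'],4),'F',np.round(o['force'],1),'gap',round(o['finger_gap'],4),'q',np.round(o['qpos'],0))
E
python3 - <<'E'
from h import *
st()
ZT=.083; ZH=.225
p=np.array([.5137,.0653])
R=O([*p,ZH],-8.6); print(R.round(2))
r.move_pose([*p,ZH],R); st()
r.move_straight([*p,ZT],feed=.2); st()
jaws.grasp(); st()
r.move_straight([*p,ZH],feed=.2); st()
i,d=vision.grab_frame("scene"); cv2.imwrite("pics/s1.png",i[:,:,::-1])
E
```

```text
t 1.6 pos [ 0.1432 -0.5568  0.2313] F [-0.2  0.5  0. ] gap 0.0853 q [-83.   9.  82.  -0.  89.  -8.]
[[ 0.15  0.99  0.  ]
 [ 0.99 -0.15  0.  ]
 [ 0.    0.   -1.  ]]
t 4.17 pos [0.5138 0.0646 0.2249] F [ 0.6  0.4 -0.8] gap 0.0857 q [-1.  2. 90. -0. 88.  7.]
t 5.03 pos [0.5143 0.0652 0.084 ] F [-0.2  0.5  0.9] gap 0.0852 q [ -1.   7. 101.  -0.  71.   7.]
t 5.53 pos [0.5139 0.0653 0.0837] F [-1.6 -0.2  7.4] gap 0.0369 q [ -1.   7. 101.   0.  71.   7.]
t 6.39 pos [0.5133 0.0653 0.2237] F [ 0.6 -0.3 -0.9] gap 0.0367 q [-1.  2. 91.  0. 88.  7.]
```

View pics/s1.png

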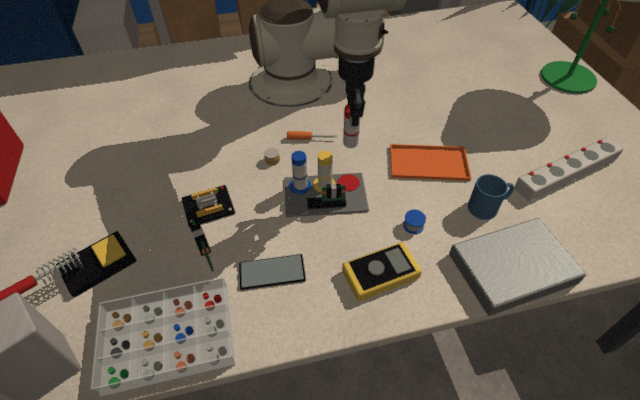

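Red tube is held upright (351,125); its disc (347,183) is clear. Continuing with all three into the tray.

```bash
cat >> h.py <<'E'
ZT=.083; ZH=.225
def pick(p,a,z=ZT):
    R=O([*p,ZH],a); r.move_pose([*p,ZH],R); r.move_straight([*p,z],feed=.2); r.wait(.1); jaws.grasp(); st()
    r.move_straight([*p,ZH],feed=.2)
def place(p,a,z):
    R=O([*p,ZH],a); r.move_pose([*p,ZH],R); r.move_straight([*p,z+.015],feed=.22); r.wait(.15)
    print('stop',r.move_straight([*p,z-.004],feed=.04,f_stop=4)); st()
    jaws.ungrasp(); r.move_straight([*p,ZH],feed=.25)
TR=np.array([.4920,.3060]); TA=-17.2
ty=np.array([-np.sin(np.radians(TA)),np.cos(np.radians(TA))])
E
python3 - <<'E'
from h import *
place(TR+.066*ty,TA,ZT-.006)
pick([.5097,.0003],-8.6); place(TR,TA,ZT-.006)
pick([.4945,-.0644],-8.6); place(TR-.066*ty,TA,ZT-.006)
r.move_pose([.40,.25,.3],O([.40,.25,.3],0)); st()
for n in("scene","top"):
    i,d=vision.grab_frame(n); cv2.imwrite(f"pics/{n}2.png",i[:,:,::-1]); np.save(f"pics/{n}2.npy",d)
E
```

```text
stop True
t 8.93 pos [0.5115 0.3693 0.0771] F [ 1.1 -0.1  2.7] gap 0.0368 q [29. 20. 86.  0. 74. 46.]
t 13.05 pos [5.097e-01 3.000e-04 8.340e-02] F [-2.8 -0.1  6.2] gap 0.0367 q [ -9.   7. 102.  -0.  71.  -0.]
stop True
t 16.39 pos [0.492  0.3061 0.0768] F [ 0.2 -0.3  0.6] gap 0.0368 q [24. 15. 93.  0. 72. 41.]
t 20.52 pos [ 0.4945 -0.0645  0.0834] F [-2.4  0.3  5.9] gap 0.0368 q [-16.   5. 104.  -0.  71.  -8.]
stop True
t 23.87 pos [0.4724 0.2431 0.0768] F [ 0.3  0.8 -0.2] gap 0.0371 q [ 19.   9. 100.   0.  71.  36.]
t 25.64 pos [0.3997 0.2501 0.2993] F [ 1.1  0.1 -0.7] gap 0.0852 q [23. -5. 88. -0. 96. 23.]
```

View pics/top2.png

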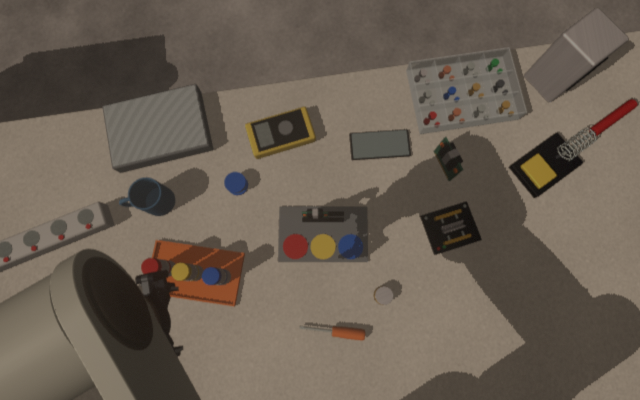

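View pics/scene2.png

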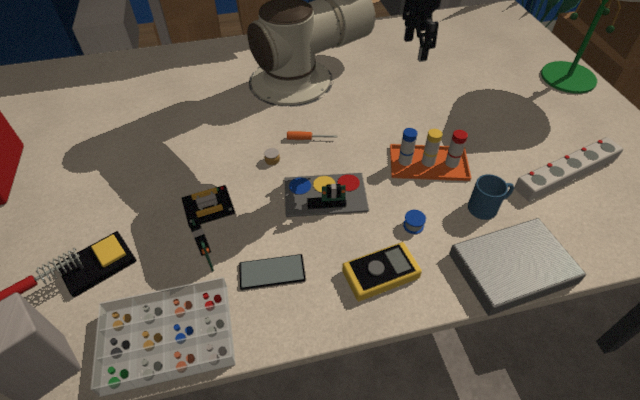

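All three stand in the tray (scene: 408,147 / 433,147 / 457,150) and the discs are clear. Next I measure the discs, the tubes, the board and the clip.

```bash
python3 - <<'E'
from h import *
for n in("scene","top"):
    p=cv2.imread(f"pics/{n}2.png")[:,:,::-1].copy(); d=np.load(f"pics/{n}2.npy"); C=cloud(n,d); hsv=cv2.cvtColor(p,cv2.COLOR_RGB2HSV)
    X,Y,Z=C[...,0],C[...,1],C[...,2]; H=hsv[...,0].astype(int); c=vision.calibration(n)
    rack=(X>.45)&(X<.55)&(Y>-.12)&(Y<.13)&(d>0)&(Z<.03)
    for nm,lo,hi in(('red',170,190),('yel',15,35),('blu',105,130)):
        h=np.where((H<10)&(nm=='red'),H+180,H)
        m=(rack&(hsv[...,1]>110)&(h>=lo)&(h<=hi)).astype(np.uint8)
        cn=max(cv2.findContours(m,0,1)[0],key=cv2.contourArea); e=cv2.fitEllipse(cn)
        k=np.argwhere(m)[:,::-1].mean(0)
        q=np.array([(k[0]-c['cx'])/c['fx'],-(k[1]-c['cy'])/c['fy'],-1])@np.array(c['attitude']).T
        P=c['origin']+q*((.010-c['origin'][2])/q[2]); 
        print(n,nm,m.sum(),P.round(4),'cloudmean',C[m>0].mean(0).round(4))
    lid=(X>.42)&(X<.56)&(Y>.2)&(Y<.42)&(Z>.108)&(Z<.122)&(d>0)&(hsv[...,1]>80)
    nl,lab,stt,ce=cv2.connectedComponentsWithStats(lid.astype(np.uint8))
    for i in range(1,nl):
        if stt[i,4]<40: continue
        P=C[lab==i]; (a,b),rad=cv2.minEnclosingCircle(P[:,:2].astype(np.float32)); print(n,'lid',hsv[lab==i].mean(0).round(),round(a,4),round(b,4),round(rad,4))
    m=(X>.55)&(X<.61)&(Y>-.06)&(Y<.08)&(Z>.068)&(Z<.09)&(d>0)
    P=C[m]; print(n,'board',cv2.minAreaRect(P[:,:2].astype(np.float32)),'Z',np.percentile(P[:,2],[50,95]))
    g=(X>.47)&(X<.54)&(Y>-.35)&(Y<-.27)&(d>0)&(Z>.024)&(hsv[...,1]<90)&(hsv[...,2]>50)
    P=C[g]; print(n,'clip grey',len(P),cv2.minAreaRect(P[:,:2].astype(np.float32)),P.mean(0).round(4))
    a=p[185:235,180:240] if n=='scene' else p[200:260,415:487]
    cv2.imwrite(f"pics/{n}_clip2.png",cv2.resize(cv2.convertScaleAbs(a[:,:,::-1],alpha=2),None,fx=9,fy=9,interpolation=cv2.INTER_CUBIC))
    Y0=np.radians(8.5); ex=np.array([np.cos(Y0),np.sin(Y0),0]); ey=np.array([-np.sin(Y0),np.cos(Y0),0])
    for o in (0,):
        c0=np.array([.503,-.311,.036]); q=proj(n,np.array([c0+s*ey for s in(-.025,0,.025)])); print(n,'proj mouth axis',q.round(1))
E
```

```text
scene red 263 [0.5168 0.0661 0.01  ] cloudmean [0.5149 0.0667 0.008 ]
scene yel 222 [ 0.5018 -0.0046  0.01  ] cloudmean [ 0.4996 -0.004   0.0077]
scene blu 286 [ 0.4981 -0.0668  0.01  ] cloudmean [ 0.4959 -0.0665  0.0077]
scene lid [109. 180. 116.] 0.4738 0.2422 0.0199
scene lid [ 22. 165. 173.] 0.4925 0.3069 0.0208
scene lid [  4. 195. 134.] 0.5115 0.3658 0.021
scene board ((0.5800827741622925, 0.0055389124900102615), (0.057669948786497116, 0.01893838867545128), 80.44828033447266) Z [0.07514561 0.07802253]
scene clip grey 121 ((0.5044926404953003, -0.3113841116428375), (0.028937537223100662, 0.050823379307985306), 28.490495681762695) [ 0.5038 -0.3125  0.0302]
scene proj mouth axis [[196.2 199.8]
 [205.9 197. ]
 [215.5 194.2]]
top red 502 [0.5154 0.0642 0.01  ] cloudmean [0.5154 0.0642 0.0097]
top yel 506 [ 0.505  -0.0011  0.01  ] cloudmean [ 0.5051 -0.0011  0.0097]
top blu 239 [ 0.5017 -0.0595  0.01  ] cloudmean [ 0.5017 -0.0595  0.0096]
top lid [  3. 177. 115.] 0.51 0.3676 0.0193
top lid [ 21. 164. 139.] 0.4907 0.3056 0.0194
top lid [112. 127.  98.] 0.4705 0.2424 0.0181
top board ((0.578850507736206, 0.005609277635812759), (0.056901875883340836, 0.01683030277490616), 81.93897247314453) Z [0.07756342 0.07968274]
top clip grey 124 ((0.5025696754455566, -0.31217533349990845), (0.05193285271525383, 0.04888433963060379), 6.966915607452393) [ 0.5029 -0.3108  0.0316]
top proj mouth axis [[463.2 222.6]
 [453.3 225.7]
 [443.2 228.9]]
```

View pics/top_clip2.png

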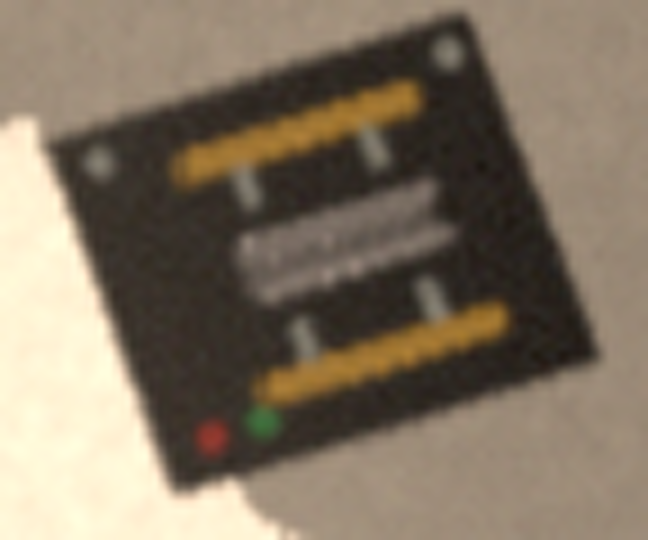

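View pics/scene_clip2.png

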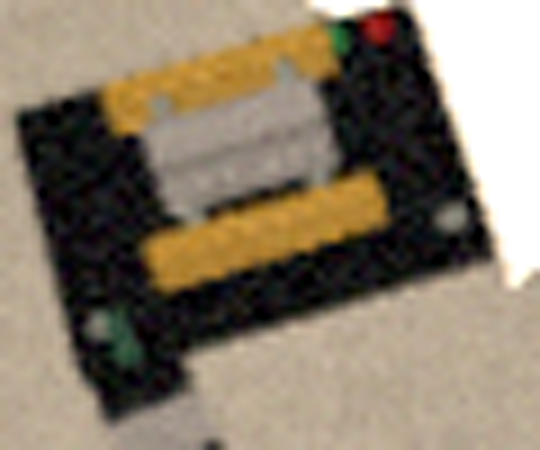

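Discs, board (0.580, 0.006, yaw −9°) and clip (0.5045, −0.3105, yaw 8.5°) agree between the two cameras to about 2 mm. The candidates for the board are:
- the one in the rack, scene (333,195), block top at 78 mm, 57 mm wide;
- the free-standing one at scene (205,250), top at 100 mm, which is larger.

The rack board is the smaller one and the one behind the tubes, so I take that.

```bash
python3 - <<'E'
from h import *
b=[.580,.006]
R=O([*b,.16],-9); r.move_pose([*b,.16],R); r.move_straight([*b,.042],feed=.15); r.wait(.2); st()
jaws.grasp(); st()
r.move_straight([*b,.19],feed=.15); st()
c=[.5045,-.3105]
R=O([*c,.19],8.5); r.move_pose([*c,.19],R); r.move_straight([*c,.095],feed=.15); r.wait(.3); st()
for n in("scene","top"):
    i,d=vision.grab_frame(n); cv2.imwrite(f"pics/{n}3.png",i[:,:,::-1]); np.save(f"pics/{n}3.npy",d)
    a=i[120:240,140:280] if n=='scene' else i[160:280,400:540]
    cv2.imwrite(f"pics/{n}3c.png",cv2.resize(cv2.convertScaleAbs(a[:,:,::-1],alpha=2),None,fx=5,fy=5,interpolation=cv2.INTER_CUBIC))
E
```

```text
t 28.14 pos [0.5804 0.006  0.0429] F [-0.  -0.7  0.1] gap 0.0855 q [-7. 17. 95.  0. 68.  2.]
t 28.77 pos [0.5797 0.0061 0.0421] F [-4.1  0.8  4.3] gap 0.0155 q [-7. 17. 95.  0. 68.  2.]
t 29.91 pos [0.5797 0.006  0.1889] F [ 0.7  0.9 -1.4] gap 0.0152 q [-7. 10. 85. -0. 84.  2.]
t 32.23 pos [ 0.5047 -0.3107  0.0956] F [-0.7 -0.4 -0.5] gap 0.0154 q [-39.  15.  90.   0.  74. -48.]
```

View pics/scene3c.png

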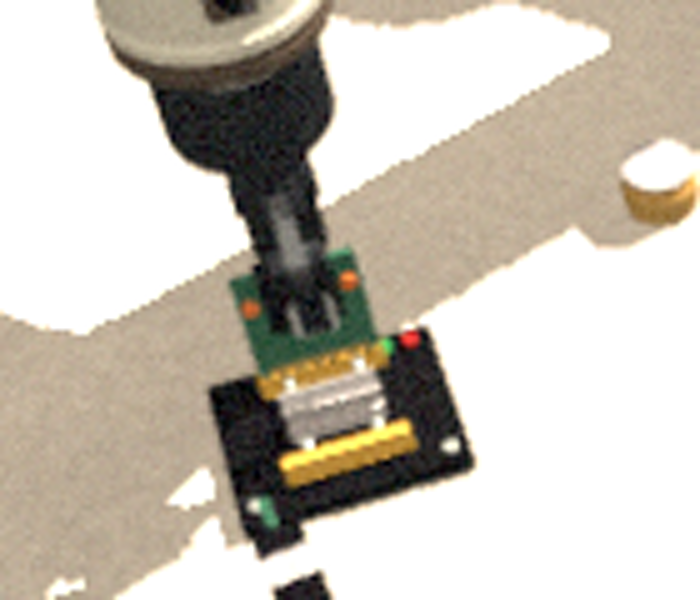

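View pics/top3c.png

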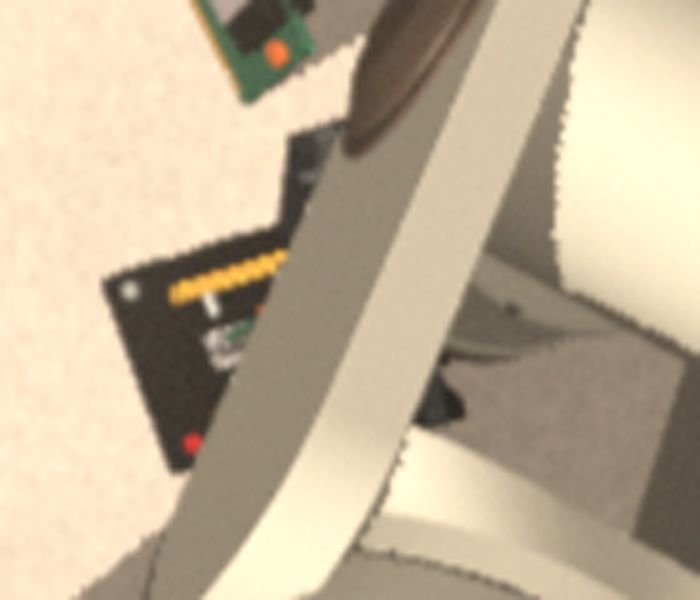

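```bash
python3 - <<'E'
from h import *
p=cv2.imread("pics/scene3.png")[:,:,::-1]; d=np.load("pics/scene3.npy"); C=cloud("scene",d); hsv=cv2.cvtColor(p.copy(),cv2.COLOR_RGB2HSV)
a=np.radians(8.5); ex=np.array([np.cos(a),np.sin(a),0]); ey=np.array([-np.sin(a),np.cos(a),0]); o=np.array([.5045,-.3105,0])
L=(C-o); lx=L@ex; ly=L@ey; Z=C[...,2]
H=hsv[...,0]; g=(H>60)&(H<95)&(hsv[...,1]>80)&(abs(lx)<.03)&(abs(ly)<.05)&(Z>.05)&(d>0)
print('green',g.sum(),'lx',np.percentile(lx[g],[5,50,95]).round(4),'ly',np.percentile(ly[g],[1,50,99]).round(4),'Z',np.percentile(Z[g],[2,98]).round(3))
pf=np.polyfit(ly[g],lx[g],1); print('yaw err',np.degrees(np.arctan(pf[0])))
j=(abs(lx)<.03)&(abs(ly)<.04)&(Z>.022)&(Z<.045)&(hsv[...,1]<80)&(d>0)
print('jaw',j.sum(),'lx',np.percentile(lx[j],[5,50,95]).round(4),'ly',np.percentile(ly[j],[2,50,98]).round(4))
E
```

```text
green 173 lx [0.0007 0.0034 0.0089] ly [-0.0292 -0.0096  0.0255] Z [0.069 0.131]
yaw err -0.4309508583571016
jaw 136 lx [-0.0081 -0.0009  0.0088] ly [-0.0254 -0.0017  0.0222]
```

```bash
python3 - <<'E'
from h import *
c=[.504,-.3105]
r.move_straight([*c,.074],feed=.08); r.wait(.2); st()
for z in (.066,.058,.052,.0475,.0455):
    s=r.move_straight([*c,z],feed=.03,f_stop=45); print(z,s); st()
    if s: break
E
```

```text
t 32.94 pos [ 0.5042 -0.3106  0.0743] F [-0.2 -0.7 -1.5] gap 0.0156 q [-39.  16.  92.  -0.  72. -48.]
0.066 False
t 33.36 pos [ 0.5039 -0.3105  0.0658] F [-0.2 -0.2 -0.8] gap 0.0154 q [-39.  17.  92.  -0.  71. -48.]
0.058 False
t 33.77 pos [ 0.5038 -0.3104  0.0577] F [-2.2 -0.7 -0.4] gap 0.0157 q [-39.  17.  93.  -0.  70. -48.]
0.052 False
t 34.12 pos [ 0.5039 -0.3104  0.0516] F [-0.5 -0.2 -2. ] gap 0.0153 q [-39.  18.  93.   0.  69. -48.]
0.0475 False
t 34.42 pos [ 0.5039 -0.3104  0.0472] F [-2.1 -1.1 -2.7] gap 0.0155 q [-39.  18.  93.   0.  69. -48.]
0.0455 False
t 34.67 pos [ 0.5042 -0.3106  0.0461] F [-3.4  0.7  5.4] gap 0.0152 q [-39.  18.  93.   0.  69. -48.]
```

```bash
python3 - <<'E'
from h import *
r.wait(.2); st()
i,d=vision.grab_frame('scene'); np.save("pics/scene4.npy",d); cv2.imwrite("pics/scene4.png",i[:,:,::-1])
a=i[120:240,140:280]
cv2.imwrite("pics/scene4c.png",cv2.resize(cv2.convertScaleAbs(a[:,:,::-1],alpha=2),None,fx=5,fy=5,interpolation=cv2.INTER_CUBIC))
E
```

```text
t 34.88 pos [ 0.5042 -0.3106  0.0461] F [-3.7  1.4  6.4] gap 0.0155 q [-39.  18.  93.  -0.  69. -48.]
```

View pics/scene4c.png

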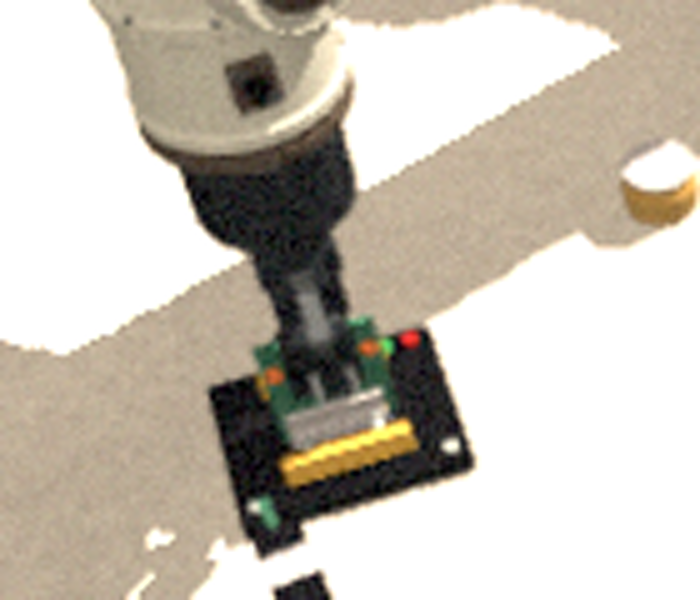

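```bash
python3 - <<'E'
from h import *
c=[.504,-.3105]
for z in (.0445,.0435,.0425):
    s=r.move_straight([*c,z],feed=.02,f_stop=35); print(z,s); st()
    if s or sensors.get_obs()['force'][2]>35: break
E
```

```text
0.0445 False
t 35.17 pos [ 0.5043 -0.3107  0.046 ] F [-8.2  4.  19.6] gap 0.0152 q [-39.  18.  93.  -0.  69. -48.]
0.0435 False
t 35.42 pos [ 0.5043 -0.3107  0.0459] F [-12.8   7.5  32.6] gap 0.0154 q [-39.  18.  93.  -0.  69. -48.]
0.0425 False
t 35.67 pos [ 0.5045 -0.3108  0.0459] F [-16.9  11.1  44.9] gap 0.0153 q [-39.  18.  93.  -0.  69. -48.]
```

The board stops hard at TCP z 0.0459 under 45 N; the predicted home height was 0.0461. I release it and check.

```bash
python3 - <<'E'
from h import *
c=[.504,-.3105]
r.move_straight([*c,.0457],feed=.02); st()
jaws.ungrasp(); r.move_straight([*c,.20],feed=.15)
r.move_pose([.40,.15,.3],O([.40,.15,.3],0)); st()
a=np.radians(8.5); ex=np.array([np.cos(a),np.sin(a),0]); ey=np.array([-np.sin(a),np.cos(a),0]); o=np.array([.5045,-.3105,0])
for n in("scene","top"):
    i,d=vision.grab_frame(n); cv2.imwrite(f"pics/{n}5.png",i[:,:,::-1]); np.save(f"pics/{n}5.npy",d); C=cloud(n,d)
    L=C-o; lx=L@ex; ly=L@ey; Z=C[...,2]
    m=(Z>.055)&(Z<.12)&(abs(lx)<.06)&(abs(ly)<.06)&(d>0)
    print(n,m.sum(),'lx',np.percentile(lx[m],[3,50,97]).round(4),'ly',np.percentile(ly[m],[2,50,98]).round(4),'Z95',np.percentile(Z[m],95))
    a=i[160:250,160:270] if n=='scene' else i[180:270,400:510]
    cv2.imwrite(f"pics/{n}5c.png",cv2.resize(cv2.convertScaleAbs(a[:,:,::-1],alpha=2),None,fx=6,fy=6,interpolation=cv2.INTER_CUBIC))
E
```

```text
t 35.98 pos [ 0.5042 -0.3107  0.0461] F [-4.6  1.7 10. ] gap 0.0151 q [-39.  18.  93.  -0.  69. -48.]
t 39.6 pos [0.4004 0.1495 0.2997] F [0.8 0.2 0.3] gap 0.0852 q [ 10. -10.  93.  -0.  97.  10.]
scene 246 lx [-0.0078  0.0036  0.009 ] ly [-0.0287 -0.0012  0.0272] Z95 0.08123921336461498
top 182 lx [-0.0092 -0.0018  0.0059] ly [-0.028   0.0036  0.0287] Z95 0.08357312821687692
```

View pics/scene5c.png

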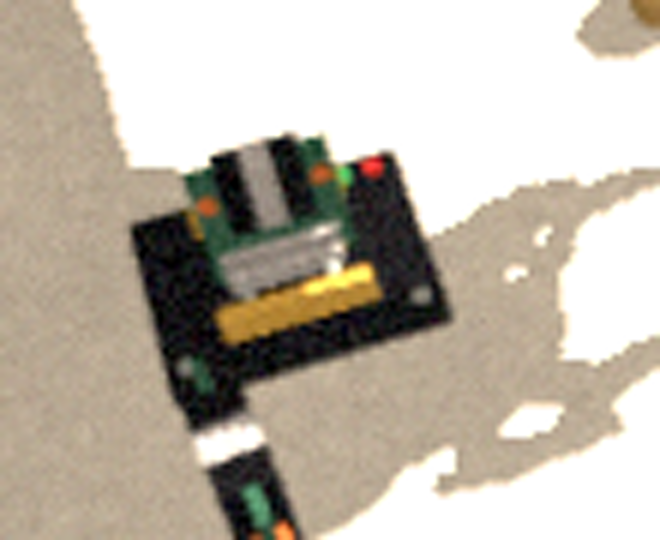

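View pics/top5c.png

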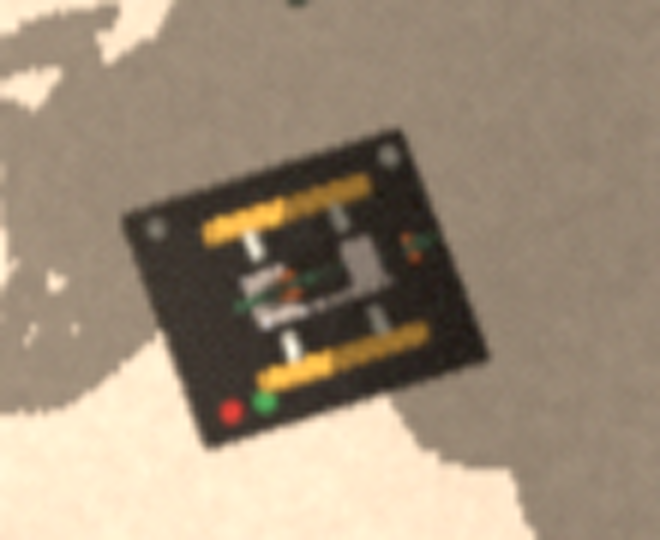

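The board stands upright in the clip with its top at about 82 mm, which is the home height, and it is centred. Now the tubes go back.

```bash
python3 - <<'E'
from h import *
D={'red':[.5169,.065],'yel':[.5066,-.0002],'blu':[.4965,-.0657]}
for n,s in(('blu',-.066),('yel',0),('red',.066)):
    pick(TR+s*ty,TA,ZT-.006); place(D[n],-9,ZT)
r.move_pose([.35,.25,.3],O([.35,.25,.3],0)); st()
for n in("scene","top"):
    i,d=vision.grab_frame(n); cv2.imwrite(f"pics/{n}6.png",i[:,:,::-1]); C=cloud(n,d); X,Y,Z=np.moveaxis(C,-1,0)
    lid=(X>.42)&(X<.56)&(Y>-.12)&(Y<.12)&(Z>.112)&(Z<.13)&(d>0)
    nl,lab,stt,ce=cv2.connectedComponentsWithStats(lid.astype(np.uint8))
    for k in range(1,nl):
        if stt[k,4]<40: continue
        (a,b),rad=cv2.minEnclosingCircle(C[lab==k][:,:2].astype(np.float32)); print(n,i[lab==k].mean(0).round(),round(a,4),round(b,4),round(rad,4))
    a=i[120:240,170:380] if n=="scene" else i[130:270,260:490]
    cv2.imwrite(f"pics/{n}6c.png",cv2.resize(cv2.convertScaleAbs(a[:,:,::-1],alpha=1.5),None,fx=3.4,fy=3.4,interpolation=cv2.INTER_CUBIC))
E
```

```text
t 41.82 pos [0.4725 0.2431 0.0774] F [-2.2  1.   6. ] gap 0.0369 q [ 19.   9. 100.   0.  71.  36.]
stop True
t 45.17 pos [ 0.4965 -0.0657  0.0827] F [ 0.6  0.1 -1.4] gap 0.0366 q [-16.   6. 104.   0.  71.  -7.]
t 49.32 pos [0.492  0.3062 0.0774] F [-2.  0.  6.] gap 0.0365 q [24. 15. 93.  0. 72. 41.]
stop True
t 52.67 pos [ 5.066e-01 -2.000e-04  8.280e-02] F [ 0.3  0.6 -0.9] gap 0.0365 q [ -9.   6. 103.   0.  71.   0.]
t 56.8 pos [0.5115 0.3692 0.0774] F [-1.5  0.4  6.1] gap 0.0368 q [29. 20. 86.  0. 74. 46.]
stop True
t 60.14 pos [0.517  0.065  0.0828] F [ 0.5  0.4 -1.1] gap 0.0367 q [ -1.   8. 101.   0.  71.   8.]
t 62.41 pos [0.3505 0.2495 0.2992] F [0.4 0.6 0.1] gap 0.0851 q [ 25. -10.  93.  -0.  97.  25.]
scene [135.  36.  33.] 0.5191 0.0646 0.0206
scene [123. 100.  44.] 0.5073 -0.0019 0.0209
scene [22. 39. 68.] 0.4977 -0.0667 0.0192
top [114.  43.  37.] 0.5159 0.0643 0.0188
top [101.  82.  39.] 0.5056 -0.0011 0.0188
top [36. 41. 58.] 0.4955 -0.0656 0.0188
```

View pics/scene6c.png

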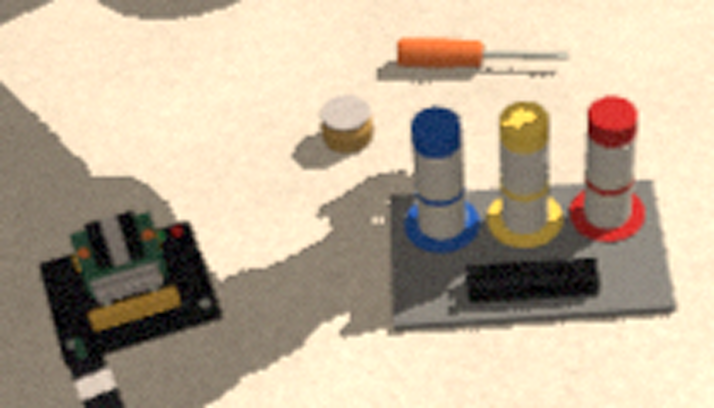

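View pics/top6c.png

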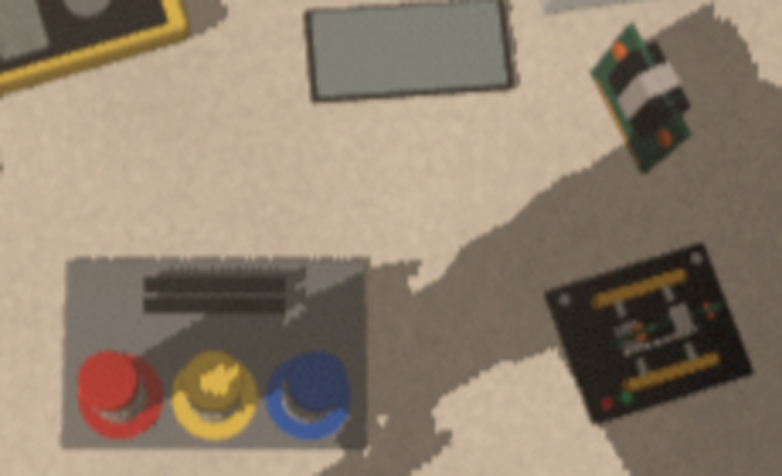

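Each tube stands upright on the disc of its lid's colour: the lid centres in the top view are within about 1 mm of the disc centres. The board is seated and the phone is where it was. I hand the job in.

```bash
python3 -c "
from bench import finish_job
print(finish_job())"
```

```text
the job is handed in; nothing more can be done
None
```

The job is handed in. I moved the three tubes to the tray and pressed the smaller board from the rack into the clip. I then put each tube back on the disc of its lid's colour, at about 62 s of the 134 s allowed. `finish_job()` reports no verdict.

- **Board:** it stopped hard at tool height 0.0459 m under about 45 N, against a predicted 0.0461 m. After release its top stood at about 82 mm, which is the home height. It looked upright and centred to about 2 mm.
- **Tubes:** in the last pictures all three stand upright. In the top view their lids are within about 1 mm of the disc centres I measured.
- **Phone:** it looks unmoved by eye in the last top picture. I did not measure it again at the end.
- **Disagreements:** the two cameras differ by up to about 3 mm in x. The blue and yellow discs were only partly visible in one view each, so I placed the blue disc from the red and yellow ones and the 66 mm spacing. The clip showed only about 5 N until the board bottomed, at the low end of the 5 to 20 N given.

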